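# Open the blue child-proof cupboard past its hidden safety catch

## Task

Open the small blue cupboard on the worktop so that the spice jar in it can be got at: reach down through the gap behind its door, which stands ajar on its child-safety catch, hold the orange catch pad pressed down and at the same time pull the door out, then swing it open to about 60 degrees or more and leave it standing open. Leave the door of the green cupboard as it is.

Things in the scene. Friction and masses are not known exactly. Their poses are not given: they have to be found in the camera images.
- blue_pad (a point): Centre of the level top of the orange press pad inside the blue door (cupboard blue all over, 220 wide, 160 deep, 220 high, fixed). Pad 42 mm across the gap x 32 mm along the door, edges 4 and 46 mm behind the door's back face, at height 0.195 when up, 23 mm below the door's top. Gap there 53 to 63 mm wide, open above. x: square off the door into the cupboard; y: along the door to the hinge.
- blue_catch (a joint): Travel of that pad, straight down: 0 up, 0.018 m at its stop, sprung (4 N at first, 8 N at the stop). A tongue on it hooks behind a strike under the cupboard's top: free from 9 mm down; let go, it springs up and hooks again. Hold it down while the door turns its next 0.2 rad; after that it no longer matters. Fingers can press the pad and pull on the door's back in one go.
- blue_door_hinge (a point): Point on the blue door's upright hinge axis, at the door's left end seen from the robot, in the plane of its back face, at its top edge (0.218). The pad's centre is always 149 mm from it along the door and 25 mm behind the door's back face. Door 210 mm wide, 14 mm thick (19 with frame strips), underside 12 mm above the worktop.
- blue_door (a joint): Angle of the blue door, rad: 0 shut; grows as its free edge swings towards the robot, then left (clockwise from above); stop at 1.5. Starts ajar at 0.35 to 0.39; the catch holds it at about 0.40. Stiff hinge (about 0.2 N m), stays where it is left.
- green_door (a joint): Angle of the door of the green cupboard, which is like the blue one but green, measured in the same way; it too stands ajar on its catch at 0.35 to 0.39 and is to be left as it is.

How it is judged:
By the outcome, as a careful person would: the job done as asked, in the order asked, and still so for the second after the job is handed in, with the robot touching nothing.
It also fails if it takes over 35 s, if anything falls off the work surface, if the arm or the gripper's body presses on something with over 40 N, if the wrist force passes 120 N, or if a joint passes its speed limit or range.

## Robot

A 6-joint arm with a two-finger parallel gripper is mounted at the origin on a cart in front of the work surface, level with it; the furniture and walls round the work are solid. World frame = base frame: x ahead of the robot, y to its left, z up, the work surface at z = 0. Lengths are in m, angles in rad, forces in N, time in s.
With the tool pointing down it reaches from about 0.375 to 0.9 m from the base axis. Payload 3.1 kg.
Tool frame: the origin (TCP) lies at the very end of the fingers, on their centre line; the grasp point (between the pads) lies 19 mm behind it; x points along the fingers, y is the direction in which the jaws open and shut, and the axes are right-handed (so a half turn about x gives the same grasp; the last joint's range is limited). The gripper opens to 87 mm and grips with 3 to 60 N. Pads are 19 mm wide; open, the fingers measure 117 mm over their backs; the gripper's body (75 mm by 190 mm) begins 51 mm behind the grasp point.
Start: joints at [-1.397, 0.527, 1.433, -0, 1.181, -0.178], TCP at [0.215, -0.587, 0.223] pointing down, gripper open.
Joint ranges: [-3.08, 3.08], [-0.75, 2.2], [0.22, 2.44], [-1.43, 4.57], [0, 2.65], [-2.85, 2.85]. Speed limits (rad/s): [2.79, 2.79, 3.14, 3.14, 3.14, 3.14].

## Interface

Orientations are given as a unit quaternion [x, y, z, w].
In Python, from rig import robot gives the robot as it stands.
- The arm moves only by the tool carry_out, never from a script. Its argument "commands" is a list that holds one entry, the list of rows, each a list of 5 numbers: the opening, from 0 (shut) to 1 (fully open), then the shift along the tool's x, y, z in mm, then the turn about the tool's x in degrees. In form: [[[hand, x, y, z, twist], ...]]. A call has 1 to 8 rows; each row shifts and turns the pose as measured when the row begins, along the tool's axes as they then stand; what a row does not reach is not made up. A row lasts 1/12 s, in which the tool goes at most 41.7 mm and 7.16 degrees, less where a joint would pass 70% of its speed; a pose out of reach is approached as far as the arm can. A call with a gripper value outside its range is refused whole. The fingers move at their own pace and stop on an object; "force" is the grip in N (left out, the last holds). Time passes only in rows, so rows that do not move let the fingers close. It gives the time, the measured TCP pose, the force and the opening at its end, in the units of the state.
- robot.get_obs(): the state, without advancing time (a new reading comes with each control period).
- robot.camera(name): name is "scene" or "top" or "wrist"; returns the picture (420x560x3 uint8, red, green, blue); there is no depth.
- robot.camera_model(name): a dict with "fx", "fy", "cx", "cy" (pixels), "R" (3x3) and "t" (3): a world point X has camera coordinates R X + t. Camera axes: x right, y down, z forward; pixel columns grow to the right and rows downward; lengths in m; the calibration is good to about 2 mm. A picture is of the moment at which its call begins: read the wrist's pose just before it. camera_model takes no time and is no camera call; for the wrist camera it gives the pose at the moment of the call.
- robot.hand_in(): hands the job in, once; it reports no verdict.
The state is a dict: "time": time; "q": joint angles; "joint_velocities": joint speeds; "joint_torque": joint torques, N m; "position": TCP position; "tool_rot": TCP orientation; "ft_force": force on the tool from outside, world axes, zero at the start; "moment": the same for the moment, N m; "grip_width": finger opening in m.
Only numpy, scipy, OpenCV 4.12 (cv2) and the standard library are available. Lean on these libraries where they do the work, as an engineer would, in place of code of your own. Each camera call takes 0.05 s, during which the arm holds its last target. There are 200 camera calls.

## Working session

There is one attempt and no reset: what is moved stays moved. The work goes in short steps, Python scripts to look and compute and a tool call to move; the robot and the scene stay as the last step left them, time stands still between calls to the robot, and variables do not carry over. Pictures are saved under pics/ and viewed, on a budget of 10 in all, crops included, one or two more only if the job needs it, and the job is handed in when it is done.

Besides the shell and the picture viewer there is one more tool, called as a command line: name --argument value ..., lists and objects as JSON in quotes. carry_out: Moves the arm, as the interface text tells. Its arguments: {"type":"object","properties":{"commands":{"type":"array"},"force":{"type":"number"}},"required":["commands"]}

```bash
mkdir -p pics; ls; python3 - <<'E'
from rig import robot
import cv2,numpy as np
o=robot.get_obs();print({k:np.round(v,3).tolist() for k,v in o.items()})
a=robot.camera("scene");b=robot.camera("top")
cv2.imwrite("pics/s.png",a[:,:,::-1]);cv2.imwrite("pics/t.png",b[:,:,::-1])
for n in("scene","top"):print(n,robot.camera_model(n))
E
```

```text
pics
{'time': 0.0, 'q': [-1.398, 0.528, 1.434, 0.0, 1.181, -0.178], 'joint_velocities': [0.001, 0.0, -0.001, 0.001, -0.001, -0.001], 'joint_torque': [-0.001, -44.004, -17.659, 0.063, 0.058, -0.0], 'position': [0.215, -0.586, 0.222], 'tool_rot': [0.696, 0.124, -0.696, 0.123], 'ft_force': [0.514, -0.294, -0.222], 'moment': [-0.001, -0.017, 0.018], 'grip_width': 0.087}
scene {'fx': 444.62412789403686, 'fy': 444.62412789403686, 'cx': 286.333967113496, 'cy': 213.19678047889036, 'R': array([[-0.81333294, -0.58163853, -0.01364376],
       [-0.22925768,  0.34195921, -0.91132037],
       [ 0.53472465, -0.73807894, -0.41147178]]), 't': array([0.47471196, 0.25665931, 0.91498519])}
top {'fx': 431.0578837462424, 'fy': 431.0578837462424, 'cx': 278.43259216732156, 'cy': 214.10547627591114, 'R': array([[-0.23843524, -0.9711528 ,  0.00329705],
       [-0.91683398,  0.22397686, -0.3305296 ],
       [ 0.32025629, -0.08183275, -0.94378987]]), 't': array([0.1891609 , 0.55448383, 1.1539997 ])}
```

View pics/s.png

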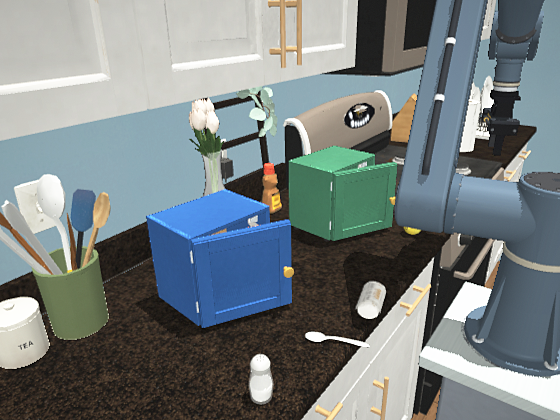

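View pics/t.png

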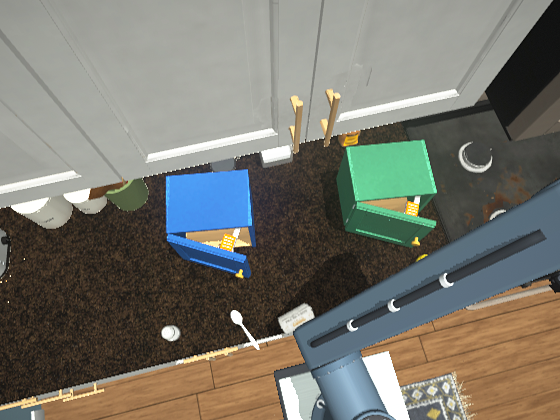

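```bash
python3 - <<'E'
import cv2,numpy as np
b=cv2.imread("pics/t.png");c=b[160:290,155:265]
cv2.imwrite("pics/tc.png",cv2.resize(c,None,fx=4.6,fy=4.6,interpolation=cv2.INTER_CUBIC))
h=cv2.cvtColor(b,cv2.COLOR_BGR2HSV)
m=cv2.inRange(h,(10,150,120),(28,255,255));n,l,s,ce=cv2.connectedComponentsWithStats(m)
for i in range(1,n):
  if s[i,4]>15 and 160<ce[i][0]<260: print(s[i],ce[i])
E
```

```text
[220 233  16  18 120] [227.36666667 241.63333333]
[235 271   9   8  30] [239.3        274.96666667]
```

View pics/tc.png

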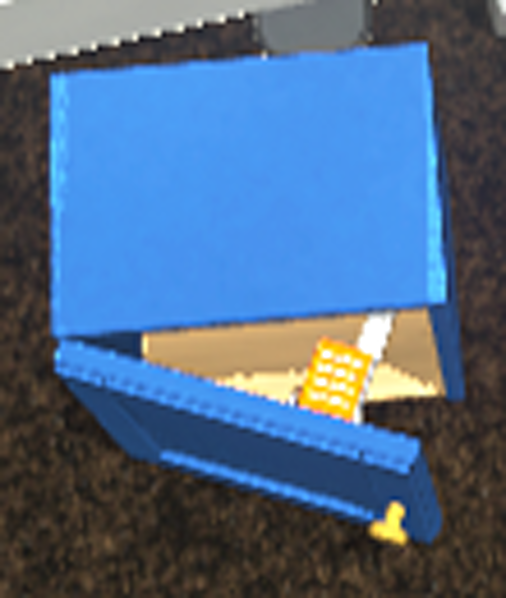

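```bash
cat > h.py <<'E'
import numpy as np
from rig import robot
def ray(n,uv,z,M=None):
    M=M or robot.camera_model(n);d=M['R'].T@np.array([(uv[0]-M['cx'])/M['fx'],(uv[1]-M['cy'])/M['fy'],1]);c=-M['R'].T@M['t']
    return c+d*(z-c[2])/d[2]
E
python3 - <<'E'
from h import *
np.set_printoptions(precision=4,suppress=True)
M=robot.camera_model("top");print("cam",-M['R'].T@M['t'])
def f(u,v,z):return ray("top",((u+.5)/4.6+154.5,(v+.5)/4.6+159.5),z)
bl,br,fl,fr=[f(*p,.22) for p in((52,74),(428,43),(52,335),(445,303))]
print("cup",bl,br,fl,fr,np.linalg.norm(fl-fr),np.linalg.norm(bl-fl))
a,b=f(60,338,.218),f(420,438,.218);c,d=f(58,368,.218),f(408,472,.218)
print("door back",a,b,np.linalg.norm(a-b),"front",c,d)
e=(b-a)/np.linalg.norm(b-a);n=np.array([-e[1],e[0],0])
cu=fr-fl
print("e",e,"n",n,"angle",np.arctan2(cu[1],cu[0])-np.arctan2(e[1],e[0]))
P=[f(*p,.195) for p in((318,340),(370,352),(355,418),(300,402))]
for p in P+[sum(P)/4]:print(p,(p-a)@e,(p-a)@n)
print("pred pad",a+.149*e+.025*n)
E
```

```text
cam [0.1839 0.1539 1.2718]
cup [0.7174 0.3283 0.22  ] [0.685  0.1124 0.22  ] [0.5608 0.3527 0.22  ] [0.5273 0.1375 0.22  ] 0.21782261727626492 0.15850064186287954
door back [0.5587 0.3491 0.218 ] [0.4558 0.1676 0.218 ] 0.20866643081632114 front [0.5419 0.3528 0.218 ] [0.4389 0.1779 0.218 ]
e [-0.4932 -0.8699  0.    ] n [ 0.8699 -0.4932  0.    ] angle 0.36148737754165694
[0.5311 0.2117 0.195 ] 0.13310695172936096 0.04367746152044473
[0.5171 0.1846 0.195 ] 0.16357270792112036 0.04495430753931433
[0.4815 0.2007 0.195 ] 0.16716265472244574 0.006080723507373839
[0.4979 0.2287 0.195 ] 0.13470789372845202 0.006480063529374467
[0.5069 0.2064 0.195 ] 0.14963755202534476 0.025298139024126833
pred pad [0.507  0.2071 0.218 ]
```

```bash
cat >> h.py <<'E'
from scipy.spatial.transform import Rotation as Ro
H=np.array([.5587,.3491]);PHI0=np.arctan2(-.2152,-.0335)  # cupboard front direction
def tgt(th,along,n,z):
    a=PHI0-th;e=np.array([np.cos(a),np.sin(a)]);p=H+along*e+n*np.array([-e[1],e[0]])
    return np.array([*p,z]),np.degrees(a)
def plan(p,adeg):
    o=robot.get_obs();R=Ro.from_quat(o['tool_rot']).as_matrix()
    y=np.degrees(np.arctan2(R[1,1],R[0,1]))
    print("t",round(o['time'],2),"pos",np.round(o['position'],4),"q",np.round(o['q'],2),"xaxis",R[:,0].round(3),"F",np.round(o['ft_force'],1),"w",o['grip_width'])
    print("shift mm",(R.T@(p-o['position'])*1000).round(1),"world d",((p-o['position'])*1000).round(1),"yaw y",y.round(1),"twist (tool down => minus world yaw) to e:",[-((adeg-y+k+180)%360-180) for k in(0,180)])
E
python3 - <<'E'
from h import *
p,a=tgt(.361,.149,.015,.32);print(p,a);plan(p,a)
for z in (.4,.5,.6):print(z,ray("top",(275,130),z),ray("top",(470,90),z))
E
```

```text
[0.49830781 0.2120643  0.32      ] -119.53194528787117
t 0.1 pos [ 0.2153 -0.5861  0.2217] q [-1.4   0.53  1.43 -0.    1.18 -0.18] xaxis [-0.     0.002 -1.   ] F [-0.7  0.5  0.6] w 0.08691624929431277
shift mm [ -96.9 -651.9 -540.8] world d [283.  798.1  98.3] yaw y -69.8 twist (tool down => minus world yaw) to e: [np.float64(49.69029578052141), np.float64(-130.3097042194786)]
0.4 [0.68064122 0.03715764 0.4       ] [ 0.67605356 -0.44075793  0.4       ]
0.5 [0.6236609  0.05055432 0.5       ] [ 0.61959948 -0.37254077  0.5       ]
0.6 [0.56668059 0.06395099 0.6       ] [ 0.5631454  -0.30432362  0.6       ]
```

carry_out --commands '[[[0,-33,0,0,0],[0,-33,0,0,0],[0,-33,0,0,0],[0,0,-31,-26,0],[0,0,-31,-26,0],[0,0,-31,-26,0],[0,0,-31,-26,0],[0,0,-31,-26,0]]]' --force 20

```text
time: 0.77
position: [0.2827, -0.3978, 0.3209]
tool_rot: [-0.697, -0.121, 0.697, -0.118]
ft_force: [-0.0, 0.6, -0.2]
grip_width: 0.0416
```

carry_out --commands '[[[0,0,-31,-26,0],[0,0,-31,-26,0],[0,0,-31,-26,0],[0,0,-31,-26,0],[0,0,-31,-26,0],[0,0,-31,-26,0],[0,0,-31,-26,0],[0,0,-31,-26,0]]]'

```text
time: 1.43
position: [0.3945, -0.0835, 0.321]
tool_rot: [-0.697, -0.12, 0.698, -0.114]
ft_force: [0.8, -1.3, 0.0]
grip_width: 0.0008
```

carry_out --commands '[[[0,0,-31,-26,0],[0,0,-31,-26,0],[0,0,-31,-26,0],[0,0,-31,-26,0],[0,0,-31,-26,0]]]'

```text
time: 1.85
position: [0.4646, 0.1127, 0.3219]
tool_rot: [-0.697, -0.12, 0.698, -0.115]
ft_force: [1.0, -0.4, -0.4]
grip_width: 0.0009
```

```bash
python3 - <<'E'
from h import *
p,a=tgt(.361,.149,.015,.32);plan(p,a)
E
```

```text
t 1.85 pos [0.4646 0.1127 0.3219] q [-0.    0.21  1.65  0.01  1.28  1.23] xaxis [-0.003  0.008 -1.   ] F [ 1.  -0.4 -0.4] w 0.000872239714320917
shift mm [  2.5 -82.8 -64.4] world d [33.7 99.3 -1.9] yaw y -70.9 twist (tool down => minus world yaw) to e: [np.float64(48.6747949683475), np.float64(-131.3252050316525)]
```

carry_out --commands '[[[0,0,-31,-26,0],[0,0,-31,-26,0],[0,0,-18,-12,0],[0,0,0,0,-7],[0,0,0,0,-7],[0,0,0,0,-7],[0,0,0,0,-7],[0,0,0,0,-7]]]'

```text
time: 2.52
position: [0.4981, 0.2243, 0.3179]
tool_rot: [-0.625, -0.333, 0.627, -0.324]
ft_force: [0.0, -0.7, 0.3]
grip_width: 0.0006
```

carry_out --commands '[[[0,0,0,0,-7],[0,0,0,0,-7],[0,0,0,0,-7],[0,0,0,0,-7],[0,0,0,0,-7],[0,0,0,0,-7],[0,0,0,0,-7],[0,0,0,0,-7]]]'

```text
time: 3.18
position: [0.4946, 0.2241, 0.3134]
tool_rot: [0.39, 0.595, -0.394, 0.581]
ft_force: [0.1, 1.1, 0.1]
grip_width: 0.0009
```

carry_out --commands '[[[0,0,0,0,-7],[0,0,0,0,-7],[0,0,0,0,-7],[0,0,0,0,-7],[0,0,0,0,-7],[0,0,0,0,-5],[0,0,0,0,0]]]'

```text
time: 3.77
position: [0.4915, 0.2235, 0.3097]
tool_rot: [0.159, 0.699, -0.16, 0.679]
ft_force: [0.1, -0.1, 0.9]
grip_width: 0.0002
```

```bash
python3 - <<'E'
from h import *
import cv2
p,a=tgt(.361,.149,.015,.22);plan(p,a)
M=robot.camera_model("wrist");I=robot.camera("wrist");cv2.imwrite("pics/w.png",I[:,:,::-1])
hh=cv2.cvtColor(I,cv2.COLOR_RGB2HSV);m=cv2.inRange(hh,(8,150,100),(28,255,255));n,l,s,ce=cv2.connectedComponentsWithStats(m)
for i in range(1,n):
  if s[i,4]>50: print(s[i],ce[i],ray("",ce[i],.195,M))
for th in(.34,.361,.39):
  q,_=tgt(th,.149,.025,.195);x=M['R']@q+M['t'];print("pad px",M['fx']*x[0]/x[2]+M['cx'],M['fy']*x[1]/x[2]+M['cy'])
E
```

```text
t 3.77 pos [0.4915 0.2235 0.3097] q [ 0.21  0.33  1.52  0.01  1.32 -0.9 ] xaxis [-0.028  0.005 -1.   ] F [ 0.1 -0.1  0.9] w 0.000213396410049187
shift mm [89.4 -6.6 13.5] world d [  6.8 -11.4 -89.7] yaw y 63.9 twist (tool down => minus world yaw) to e: [np.float64(-176.56849488630434), np.float64(3.431505113695664)]
pad px 267.78224181931233 233.1453337503491
pad px 267.3701647980814 229.9555965386511
pad px 266.9142000223312 225.51012766287562
```

View pics/w.png

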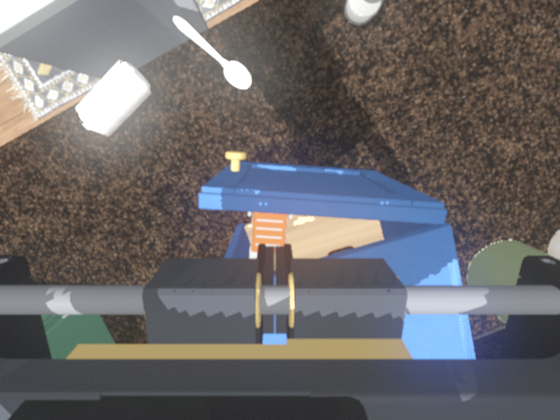

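carry_out --commands '[[[0,0,-7,15,3.5],[0,20,0,0,0],[0,20,0,0,0],[0,20,0,0,0],[0,10,0,0,0],[0,0,0,0,0]]]'

```text
time: 4.32
position: [0.501, 0.2107, 0.2374]
tool_rot: [0.188, 0.691, -0.189, 0.672]
ft_force: [-0.3, 0.6, 0.1]
grip_width: 0.0003
```

```bash
python3 - <<'E'
from h import *
p,a=tgt(.361,.149,.016,.182);plan(p,a)
import cv2
cv2.imwrite("pics/w2.png",robot.camera("top")[150:300,150:270,::-1].repeat(4,0).repeat(4,1))
E
```

```text
t 4.32 pos [0.501  0.2107 0.2374] q [ 0.19  0.41  1.61  0.01  1.15 -0.85] xaxis [-0.025  0.006 -1.   ] F [-0.3  0.6  0.1] w 0.0002945182056467694
shift mm [55.4  0.2 -0.7] world d [ -1.9   0.9 -55.4] yaw y 59.1 twist (tool down => minus world yaw) to e: [np.float64(178.6576610818094), np.float64(-1.3423389181905918)]
```

View pics/w2.png

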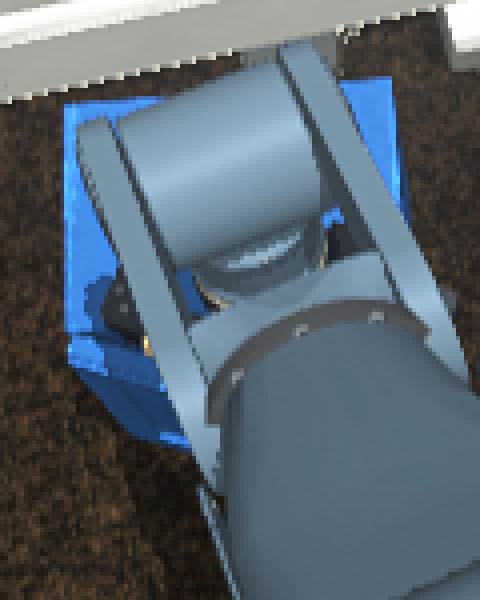

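carry_out --commands '[[[0,15,0,-1,0],[0,15,0,0,0],[0,6,0,0,0],[0,0,0,0,0]]]'

```text
time: 4.7
position: [0.5024, 0.2122, 0.2045]
tool_rot: [0.191, 0.688, -0.189, 0.675]
ft_force: [-0.1, 0.2, 0.8]
grip_width: 0.0002
```

carry_out --commands '[[[0,6,0,0,0],[0,6,0,0,0],[0,4,0,0,0],[0,1,0,0,0]]]'

```text
time: 5.03
position: [0.5041, 0.2126, 0.1901]
tool_rot: [0.192, 0.686, -0.188, 0.676]
ft_force: [-2.3, -0.1, 4.8]
grip_width: 0.0003
```

```bash
python3 - <<'E'
from h import *
p,a=tgt(.361,.149,.016,.182);plan(p,a)
E
```

```text
t 5.03 pos [0.5041 0.2126 0.1901] q [ 0.19  0.47  1.66  0.01  1.03 -0.84] xaxis [-0.012  0.008 -1.   ] F [-2.3 -0.1  4.8] w 0.0002953956828840446
shift mm [ 8.2 -3.4 -3.6] world d [-5.  -1.  -8.1] yaw y 58.8 twist (tool down => minus world yaw) to e: [np.float64(178.34627264554564), np.float64(-1.653727354454361)]
```

carry_out --commands '[[[0,6,-2,-2,0],[0,4,-1,-2,0],[0,2,0,0,0],[0,1,0,0,0]]]'

```text
time: 5.37
position: [0.5042, 0.2125, 0.1816]
tool_rot: [0.193, 0.681, -0.187, 0.681]
ft_force: [-2.2, -0.8, 7.2]
grip_width: 0.0007
```

```bash
python3 - <<'E'
from h import *
p,a=tgt(.361,.149,.010,.181);plan(p,a)
E
```

```text
t 5.37 pos [0.5042 0.2125 0.1816] q [ 0.19  0.47  1.68  0.01  0.99 -0.84] xaxis [ 0.002  0.009 -1.   ] F [-2.2 -0.8  7.2] w 0.0006974309441233905
shift mm [ 0.6 -3.6 -9.8] world d [-10.3   2.   -0.6] yaw y 58.8 twist (tool down => minus world yaw) to e: [np.float64(178.351380521334), np.float64(-1.6486194786660064)]
```

carry_out --commands '[[[0,1,0,-8,2],[0,1,0,-8,3],[0,1,0,-8,3]]]'

```text
time: 5.62
position: [0.4883, 0.2224, 0.1819]
tool_rot: [0.241, 0.662, -0.236, 0.669]
ft_force: [-1.0, -4.6, 6.9]
grip_width: 0.0005
```

```bash
python3 - <<'E'
from h import *
p,a=tgt(.361,.149,.010,.181);plan(p,a)
E
```

```text
t 5.62 pos [0.4883 0.2224 0.1819] q [ 0.22  0.46  1.71  0.    0.96 -0.66] xaxis [ 0.012  0.003 -1.   ] F [-1.  -4.6  6.9] w 0.0005024258360256782
shift mm [ 1.  -2.5  9.3] world d [ 5.6 -7.8 -0.9] yaw y 50.6 twist (tool down => minus world yaw) to e: [np.float64(170.11847343852975), np.float64(-9.881526561470253)]
```

carry_out --commands '[[[0,2,0,-8,3],[0,2,0,-8,3],[0,1,0,-8,3],[0,1,0,-8,3]]]'

```text
time: 5.95
position: [0.4651, 0.24, 0.1795]
tool_rot: [0.309, 0.63, -0.309, 0.642]
ft_force: [-3.1, -3.9, 6.3]
grip_width: 0.0006
```

```bash
cat >> h.py <<'E'
def door():
    o=robot.get_obs();v=o['position'][:2]-H;r=np.hypot(*v)
    # finger half thickness 9.5 behind door back
    th=PHI0-np.arctan2(v[1],v[0])+np.arcsin(.0095/r)
    print("theta if in contact",(th+np.pi)%(2*np.pi)-np.pi,"r",r)
    return th
E
python3 - <<'E'
from h import *
th=door();p,a=tgt(th,.149,.0095,.181);plan(p,a)
E
```

```text
theta if in contact 0.6209752058636173 r 0.14375324071712156
t 5.95 pos [0.4651 0.24   0.1795] q [ 0.27  0.45  1.74 -0.01  0.94 -0.39] xaxis [ 0.014 -0.008 -1.   ] F [-3.1 -3.9  6.3] w 0.0005940660665781079
shift mm [-1.6 -5.5  0.7] world d [-3.9 -4.   1.5] yaw y 38.1 twist (tool down => minus world yaw) to e: [np.float64(172.5550714166322), np.float64(-7.444928583367812)]
```

carry_out --commands '[[[0,1,-1,-9,1],[0,1,-1,-10,2],[0,1,0,-10,3],[0,1,0,-10,3],[0,1,0,-10,3],[0,0,0,-10,3]]]'

```text
time: 6.45
position: [0.4321, 0.2857, 0.1796]
tool_rot: [0.393, 0.578, -0.393, 0.597]
ft_force: [-1.2, -2.0, 6.6]
grip_width: 0.0007
```

```bash
python3 - <<'E'
from h import *
th=door();p,a=tgt(th,.149,.0095,.181);plan(p,a)
E
```

```text
theta if in contact 1.0194767070399031 r 0.14154809708243737
t 6.45 pos [0.4321 0.2857 0.1796] q [ 0.38  0.44  1.75 -0.03  0.93  0.01] xaxis [ 0.021 -0.015 -1.   ] F [-1.2 -2.   6.6] w 0.0006940941433355077
shift mm [-1.5 -7.8  0.1] world d [-7.2 -3.   1.4] yaw y 22.4 twist (tool down => minus world yaw) to e: [np.float64(179.67280032447061), np.float64(-0.32719967552938556)]
```

carry_out --commands '[[[0,0,-2,-10,3],[0,0,-1,-10,4],[0,0,0,-10,4],[0,0,0,-10,4],[0,0,0,-6,2],[0,0,0,0,0]]]'

```text
time: 6.95
position: [0.4186, 0.3322, 0.1855]
tool_rot: [0.484, 0.508, -0.475, 0.531]
ft_force: [-2.6, -0.2, 5.1]
grip_width: 0.0005
```

```bash
python3 - <<'E'
from h import *
th=door();p,a=tgt(th,.149,.02,.181);plan(p,a)
E
```

```text
theta if in contact 1.363357163118354 r 0.14112258310965764
t 6.95 pos [0.4186 0.3322 0.1855] q [ 0.48  0.45  1.71 -0.03  0.96  0.42] xaxis [ 0.032 -0.013 -0.999] F [-2.6 -0.2  5.1] w 0.0004936762583243261
shift mm [ 4.4 -8.6 10.2] world d [ -7.6 -10.9  -4.5] yaw y 4.5 twist (tool down => minus world yaw) to e: [np.float64(-178.51641430084896), np.float64(1.4835856991510639)]
```

carry_out --commands '[[[0,-5,0,5,0],[0,-15,0,3,0],[0,-30,0,0,0],[0,-40,0,0,0],[0,-40,0,0,0],[0,-20,0,0,0],[0,0,0,40,0],[0,0,0,40,0]]]'

```text
time: 7.62
position: [0.4217, 0.2496, 0.3457]
tool_rot: [0.485, 0.51, -0.47, 0.533]
ft_force: [0.8, 0.3, -0.7]
grip_width: 0.0003
```

carry_out --commands '[[[0,0,0,40,0],[0,0,0,40,0],[0,0,0,40,0],[0,0,0,40,0],[0,0,0,40,0],[0,0,0,40,0],[0,0,0,40,0],[0,0,0,0,0]]]'

```text
time: 8.28
position: [0.447, -0.0476, 0.3532]
tool_rot: [0.487, 0.504, -0.468, 0.538]
ft_force: [-0.1, 0.2, 0.1]
grip_width: 0.0002
```

```bash
python3 - <<'E'
from h import *
import cv2
p,a=tgt(1.2,.149,.02,.181);plan(p,a)
cv2.imwrite("pics/t3.png",robot.camera("top")[:,:,::-1])
E
```

```text
t 8.28 pos [ 0.447  -0.0476  0.3532] q [-0.36  0.11  1.69  0.01  1.29 -0.45] xaxis [ 0.054 -0.012 -0.998] F [-0.1  0.2  0.1] w 0.00021420756748232985
shift mm [ 166.2   -8.2 -349.2] world d [ -29.6  345.2 -172.2] yaw y 5.0 twist (tool down => minus world yaw) to e: [np.float64(172.63341298934617), np.float64(-7.366587010653831)]
```

View pics/t3.png

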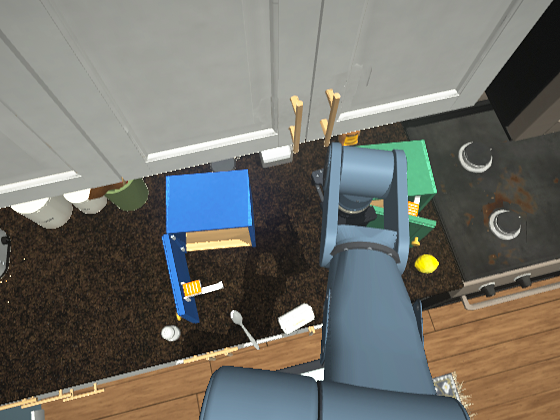

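```bash
python3 - <<'E'
from h import *
a,b=ray("top",(186,234),.218),ray("top",(199,320),.218);v=b-a
print("open angle deg",np.degrees(PHI0-np.arctan2(v[1],v[0]))%360,np.linalg.norm(v))
robot.hand_in()
E
```

```text
open angle deg 82.77186426467426 0.21861627261908517
the job is handed in; nothing more can be done
```

The blue cupboard's door is open at roughly 80°, past the 60° asked, and the job was handed in at 8.3 s.

I put the closed fingers down behind the door and pressed the catch pad about 13–15 mm. I held it down and pulled until the door was past 0.62 rad, where the catch no longer matters. I then swung the door on and lifted clear.

**Last checks:**
- **Door angle:** the finger position gave 1.36 rad (78°). Pixel positions I picked by eye in the last top view gave 83°, so the two differ by about 5°.
- **Forces:** I read at most about 8 N on the wrist, and about 0 after backing away, so the robot is touching nothing.
- **Green door:** its visible edge looked unmoved in the last top view. The arm hid part of it, and I did not measure its angle again.
- **Surroundings:** the shaker, spoon and jar on the worktop appeared where they were.

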